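# Pack the assay caddy

## Task

Pack the white caddy for the next assay from the six things standing together on the open worktop to its left (not from the bottles along the back): stand the large brown bottle in the widest round pocket, the white bottle with the dark blue cap in the middle round pocket, the small brown vial in the narrowest round pocket and the stack of orange strips, turned to fit, in the rectangular pocket, each upright and right down on the pocket's floor. Leave the smaller white bottle with the red cap and the tall orange-brown bottle standing where they are, and do not tip anything over.

Things in the scene. Friction and masses are not known exactly. Their poses are not given: they have to be found in the camera images.
- amber_mid (a point): large dark brown bottle with a black cap, 54 mm in diameter and 118 mm tall, standing loose; screw cap 36 mm in diameter from 98 mm above its foot to the top, firm enough to lift it by. This point: on the axis half-way up, 59 mm above its foot; z up along the axis. To be packed
- blue_cap_mid (a point): white bottle with a dark blue cap, the larger of the two white ones, 42 mm in diameter and 96 mm tall, standing loose; screw cap 32 mm in diameter from 76 mm above its foot to the top, firm enough to lift it by. This point: on the axis half-way up, 48 mm above its foot; z up along the axis. To be packed
- vial_mid (a point): small dark brown vial with a black cap, like the large brown bottle but much smaller, 34 mm in diameter and 80 mm tall, standing loose; screw cap 26 mm in diameter from 66 mm above its foot to the top, firm enough to lift it by. This point: on the axis half-way up, 40 mm above its foot; z up along the axis. To be packed
- strips_mid (a point): neat stack of five orange tube strips, one solid block 54 mm (its x) by 63 mm (its y), 90 mm tall, standing loose. Layers are staggered by up to 4 mm. This point: its centre, 45 mm above its foot; z up. To be packed
- red_cap_mid (a point): white bottle with a red cap, the smaller of the two white ones; not part of the kit, 35 mm in diameter and 74 mm tall, standing loose; screw cap 28 mm in diameter from 58 mm above its foot to the top, firm enough to lift it by. This point: on the axis half-way up, 37 mm above its foot; z up along the axis
- media_mid (a point): tall orange-brown bottle with a light blue cap, the tallest of all; not part of the kit, 60 mm in diameter and 148 mm tall, standing loose; screw cap 39 mm in diameter from 126 mm above its foot to the top, firm enough to lift it by. This point: on the axis half-way up, 74 mm above its foot; z up along the axis
- pocket_wide: fixed grey insert, one of four lying two by two 88 mm apart in the fixed white caddy (190 mm square, 30 mm high): block 86 x 86 x 32 mm with one round hole 76 mm across, the widest (for the large brown bottle), dark-floored. Origin: hole's axis at the block's underside, 5 mm above the worktop; the hole's floor lies 8 mm, the block's top 32 mm above it; x, y along the sides, z up
- pocket_middle: fixed grey insert, one of four lying two by two 88 mm apart in the fixed white caddy (190 mm square, 30 mm high): block 86 x 86 x 32 mm with one round hole 62 mm across, the middle size (for the white bottle with the dark blue cap), dark-floored. Origin: hole's axis at the block's underside, 5 mm above the worktop; the hole's floor lies 8 mm, the block's top 32 mm above it; x, y along the sides, z up
- pocket_narrow: fixed grey insert, one of four lying two by two 88 mm apart in the fixed white caddy (190 mm square, 30 mm high): block 86 x 86 x 32 mm with one round hole 50 mm across, the narrowest (for the small brown vial), dark-floored. Origin: hole's axis at the block's underside, 5 mm above the worktop; the hole's floor lies 8 mm, the block's top 32 mm above it; x, y along the sides, z up
- pocket_square: fixed grey insert, one of four lying two by two 88 mm apart in the fixed white caddy (190 mm square, 30 mm high): block 86 x 86 x 32 mm with one rectangular hole 68 mm (along x) by 77 mm (along y) (for the stack of strips), dark-floored. Origin: hole's axis at the block's underside, 5 mm above the worktop; the hole's floor lies 8 mm, the block's top 32 mm above it; x, y along the sides, z up
Things that resemble listed ones, but are neither listed nor needed, are in the scene too. Leave any green, purple or turquoise look-alike of the part that bears blue_cap_mid alone.

How it is judged:
At the end, for the whole second after the job is handed in: The four kit items stand released and at rest in their own pockets: within 14 (brown bottle), 13 (blue cap), 11 (vial), 14 mm (strips) of its centre, at most 5 mm off its floor, within 0.1 rad of upright. Red-cap and tall bottle upright, within 30 mm of their starts (horizontal distance between amber_mid and pocket_wide below 0.014 m and z of amber_mid in the frame of pocket_wide below 0.072 m and angle between each of amber_mid, blue_cap_mid, vial_mid, strips_mid, red_cap_mid, media_mid's own z axis and vertical below 0.1 rad and horizontal distance between blue_cap_mid and pocket_middle below 0.013 m and z of blue_cap_mid in the frame of pocket_middle below 0.061 m and horizontal distance between vial_mid and pocket_narrow below 0.011 m and z of vial_mid in the frame of pocket_narrow below 0.053 m and horizontal distance between strips_mid and pocket_square below 0.014 m and z of strips_mid in the frame of pocket_square below 0.058 m and distance of each of red_cap_mid, media_mid from where it was at the start of the episode below 0.03 m and linear speed of each of amber, blue_cap, vial, strips, red_cap, media below 0.02 m/s); the robot touches nothing.
It fails at once if a bottle, the vial or the stack of strips is tipped over (more than 0.7 rad) (angle between any of amber_mid, blue_cap_mid, vial_mid, strips_mid, red_cap_mid, media_mid's own z axis and vertical above 0.7 rad).
It also fails if it takes over 120 s, if anything falls off the work surface, if the arm or the gripper's body presses on something with over 40 N, if the wrist force passes 120 N, or if a joint passes its speed limit or range.

## Robot

A 7-joint arm with a two-finger parallel gripper is mounted at the origin on a cart in front of the work surface, level with it; the furniture and walls round the work are solid. World frame = base frame: x ahead of the robot, y to its left, z up, the work surface at z = 0. Lengths are in m, angles in rad, forces in N, time in s.
With the tool pointing down it reaches from about 0.35 to 0.9 m from the base axis. Payload 8.1 kg.
Tool frame: the origin (TCP) lies midway between the tips of the shut fingers; the grasp point (between the pads) lies 19 mm behind it; x points along the fingers, z is the direction in which the jaws open and shut, and the axes are right-handed (so a half turn about x gives the same grasp; the last joint's range is limited). The gripper opens to 92 mm and grips with 3 to 60 N. Pads are 19 mm wide; open, the fingers measure 130 mm over their backs; the gripper's body (75 mm by 190 mm) begins 47 mm behind the grasp point.
Start: joints at [-1.256, 0.434, 0.025, 1.573, -0.012, 1.134, -0.075], TCP at [0.254, 0.571, 0.227] pointing down, gripper open.
Joint ranges: [-2.62, 2.62], [-0.44, 2.09], [-1.27, 1.32], [0.08, 2.57], [-1.32, 4.46], [0.12, 2], [-2.74, 2.74]. Speed limits (rad/s): [2.22, 2.22, 3.01, 3.01, 3.14, 3.14, 3.14].

## Interface

Orientations are given as a rotation vector (axis times angle).
In Python, from cell import arm, optics, finder gives the robot as it stands.
- The arm moves only by the tool send_rows, never from a script. Its argument "rows" is a list that holds one entry, the list of rows, each a list of 7 numbers: the shift along the tool's x, y, z in mm, then the turn, a rotation vector about the tool's x, y, z in degrees, then the opening in per cent of the stroke, from 0 (shut) to 100 (fully open). A call has exactly 8 rows; each row is the pose to reach, as a shift and turn from the pose commanded when the call began, along the tool's axes at that moment; what a row does not reach only later rows make up. A row lasts 1/10 s, in which the tool goes at most 50 mm and 8.59 degrees, less where a joint would pass 70% of its speed; a pose out of reach is approached as far as the arm can. A call with a gripper value outside its range is refused whole. The fingers move at their own pace and stop on an object; "grip_force" is the grip in N (left out, the last holds). Time passes only in rows, so rows that repeat a pose let the fingers close, or fill a call up. It gives the time, the measured TCP pose, the force and the opening at its end, in the units of the state.
- arm.observe(): the state, without advancing time (a new reading comes with each control period).
- optics.get_image(name): name is "scene" or "top" or "wrist"; returns (picture, depth): 400x640x3 uint8, red, green, blue; 400x640 float32, m along the optical axis (not along the pixel's ray), 0 where there is no reading.
- optics.get_calibration(name): a dict with "camera_matrix" (3x3 intrinsics, pixels), "position" and "orientation" of the camera in the world; the wrist camera has in their place "T_tool_cam" (4x4, takes a point from camera to tool coordinates, whose origin is the TCP and whose axes are the tool frame's). Camera axes: x right, y up, looking along -z (the intrinsics and any distortion apply to the point x, -y, -z); pixel columns grow to the right and rows downward; lengths in m; the calibration is good to about 2 mm. A picture is of the moment at which its call begins: read the wrist's pose just before it. get_calibration takes no time and is no camera call.
- arm.sign_off(): hands the job in, once; it reports no verdict.
Trained networks look in the newest picture that a camera, given by its name, has taken for a name from the list of things; names that differ only in an ending like _2 or _b are one class to them, and where a whole thing is asked for, a point or a joint stands for the part that bears it (a point fixed in the world has none). Each returns a list of dicts, best first, with "confidence" (0 to 1); they miss things now and then, are a little off and sometimes report something else, mostly with a low value. They report only what shows in the picture. A call takes as long as a camera call. They do not tell look-alikes from the thing itself.
- finder.search_frame(camera, thing): "bbox" ([left, top, width, height] in pixels, round what is visible of it).
- finder.regions_of(camera, thing): "region" (400x640 bool, what is visible of it) and "bbox" ([left, top, width, height] in pixels, round what is visible of it).
- finder.place_of(camera, thing): "xy" ([column, row] in pixels: a listed point, or the origin of a listed thing).
The state is a dict: "clock": time; "joints": joint angles; "dq": joint speeds; "joint_efforts": joint torques, N m; "position": TCP position; "ee_rot": TCP orientation; "force": force on the tool from outside, world axes, zero at the start; "ft_torque": the same for the moment, N m; "width": opening from 0.0 (shut) to 1.0 (fully open).
Only numpy, scipy, OpenCV 4.12 (cv2) and the standard library are available. Lean on these libraries where they do the work, as an engineer would, in place of code of your own. Each camera call takes 0.05 s, during which the arm holds its last target.

## Working session

There is one attempt and no reset: what is moved stays moved. The work goes in short steps, Python scripts to look and compute and a tool call to move; the robot and the scene stay as the last step left them, time stands still between calls to the robot, and variables do not carry over. Pictures are saved under pics/ and viewed, and the job is handed in when it is done.

Besides the shell and the picture viewer there is one more tool, called after ">>>" as name(argument=value, ...), one argument or row to a line, values as JSON. send_rows: Moves the arm, as the interface text tells. Its arguments: {"type":"object","properties":{"rows":{"type":"array"},"grip_force":{"type":"number"}},"required":["rows"]}

```bash
ls; mkdir -p pics; python3 - <<'E'
from cell import arm, optics, finder
import cv2
s=arm.observe(); print(s)
for n in ("scene","top","wrist"):
    p,d=optics.get_image(n); cv2.imwrite(f"pics/{n}0.png",p[:,:,::-1]); print(n,optics.get_calibration(n))
E
```

```text
pics
{'clock': 0.0, 'joints': array([-1.25559293,  0.4352053 ,  0.02498853,  1.57415991, -0.01159812,
        1.13399781, -0.07511923]), 'dq': array([ 0.00061923,  0.00038344, -0.00010119,  0.00043611,  0.00117988,
        0.00036579,  0.00019972]), 'joint_efforts': array([-9.93490175e-04, -6.67865753e+01,  9.84255932e-01, -3.14463723e+01,
       -6.07044459e-02,  4.28433577e-02,  1.52923294e-04]), 'position': array([0.25343871, 0.5707116 , 0.22593186]), 'ee_rot': array([-0.89709594,  1.37970333,  0.89543231]), 'force': array([ 0.03664041, -0.73133715, -0.60218286]), 'ft_torque': array([-0.01813925, -0.03669489,  0.07012495]), 'width': 0.9987617771400858}
scene {'camera_matrix': array([[490.859076  ,   0.        , 317.28243418],
       [  0.        , 490.859076  , 204.85958434],
       [  0.        ,   0.        ,   1.        ]]), 'position': array([ 0.21434205, -0.48678701,  0.81767644]), 'orientation': array([ 0.76530217, -0.22520912, -0.51038873])}
top {'camera_matrix': array([[369.48286645,   0.        , 314.79197412],
       [  0.        , 369.48286645, 196.86619458],
       [  0.        ,   0.        ,   1.        ]]), 'position': array([0.53358953, 0.17157051, 1.06802559]), 'orientation': array([ 0.0746572 , -0.07741992, -1.58089616])}
wrist {'camera_matrix': array([[338.25734945,   0.        , 318.91696671],
       [  0.        , 338.25734945, 201.75352322],
       [  0.        ,   0.        ,   1.        ]]), 'T_tool_cam': array([[ 5.93170374e-04,  2.73610993e-01, -9.61840253e-01,
        -1.58471432e-01],
       [ 2.00368978e-04,  9.61840371e-01,  2.73611150e-01,
         7.44515771e-02],
       [ 9.99999804e-01, -3.55020977e-04,  5.15712057e-04,
        -1.13504633e-03],
       [ 0.00000000e+00,  0.00000000e+00,  0.00000000e+00,
         1.00000000e+00]])}
```

View pics/scene0.png

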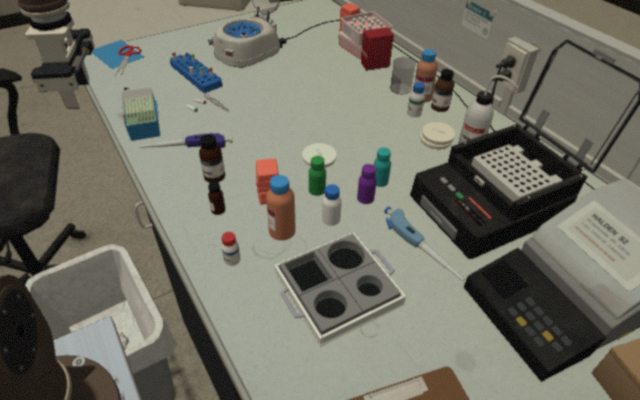

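View pics/top0.png

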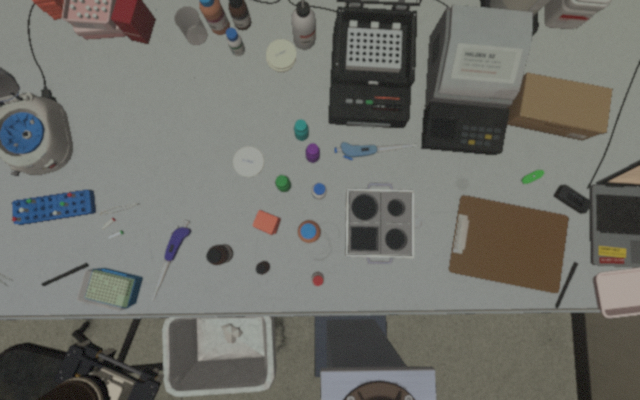

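View pics/wrist0.png

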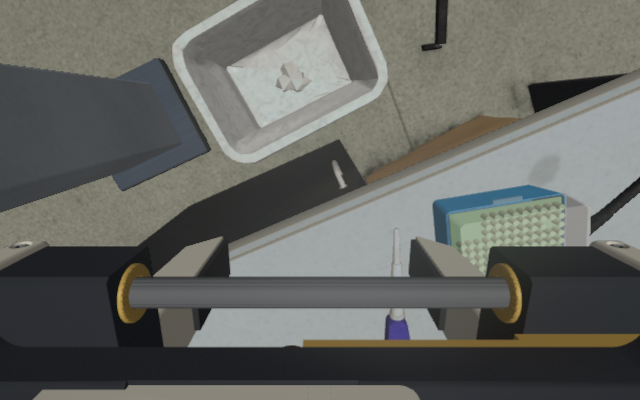

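The top view shows amber (219,254), vial (262,267), strips (265,222), media (309,231), blue cap (319,190) and red cap (318,279). In the caddy, wide is at (364,207), narrow (396,208), square (364,238) and middle (396,239). The green, purple and teal bottles are look-alikes.

```bash
cat > h.py <<'E'
import numpy as np, cv2
from scipy.spatial.transform import Rotation as R
from cell import arm, optics, finder
def campose(n,s=None):
    c=optics.get_calibration(n)
    if n!="wrist": return c["camera_matrix"],R.from_rotvec(c["orientation"]).as_matrix(),np.array(c["position"])
    T=c["T_tool_cam"]; Rt=R.from_rotvec(s["ee_rot"]).as_matrix()
    return c["camera_matrix"],Rt@T[:3,:3],Rt@T[:3,3]+s["position"]
def ray(n,uv,s=None):
    K,Rm,p=campose(n,s); uv=np.atleast_2d(uv)
    d=np.c_[(uv[:,0]-K[0,2])/K[0,0],-(uv[:,1]-K[1,2])/K[1,1],-np.ones(len(uv))]
    return p,d@Rm.T
def onplane(n,uv,z,s=None):
    p,d=ray(n,uv,s); return p+d*((z-p[2])/d[:,2])[:,None]
def cloud(n,depth,mask=None,s=None):
    if mask is None: mask=depth>0
    v,u=np.nonzero(mask&(depth>0)); p,d=ray(n,np.c_[u,v],s)
    return p+d*depth[v,u][:,None]
H=dict(amber_mid=.118,blue_cap_mid=.096,vial_mid=.08,strips_mid=.09,red_cap_mid=.074,media_mid=.148)
E
python3 - <<'E'
from h import *
np.set_printoptions(precision=4,suppress=True)
for n in ("top","scene"):
    p,d=optics.get_image(n)
    for t,h in H.items():
        for r in finder.regions_of(n,t)[:4]:
            if r["confidence"]<.25: continue
            P=cloud(n,d,r["region"]); zt=np.percentile(P[:,2],97)
            T=P[abs(P[:,2]-h)<.006]
            print(n,t,round(r["confidence"],2),r["bbox"],"topz",zt.round(3), "topc",((T.min(0)+T.max(0))/2) if len(T) else None,len(T))
        for r in finder.place_of(n,t)[:3]:
            if r["confidence"]<.25: continue
            print("   place",round(r["confidence"],2),np.array(r["xy"]).round(1),onplane(n,r["xy"],h/2)[0])
    for t in("pocket_wide","pocket_middle","pocket_narrow","pocket_square"):
        for r in finder.place_of(n,t)[:4]:
            if r["confidence"]<.25: continue
            print("   ",t,round(r["confidence"],2),np.array(r["xy"]).round(1),onplane(n,r["xy"],.005)[0])
E
```

```text
top amber_mid 0.66 [205.9, 243.8, 29.2, 22.6] topz 0.121 topc [0.4789 0.4314 0.1187] 154
   place 0.95 [216.5 256.8] [0.4719 0.4365 0.059 ]
top blue_cap_mid 0.7 [292.4, 120.9, 16.5, 19.1] topz 0.1 topc [0.8245 0.2069 0.0957] 108
top blue_cap_mid 0.68 [305.8, 142.7, 13.7, 20.8] topz 0.099 topc [0.7584 0.1753 0.0962] 111
top blue_cap_mid 0.62 [276.1, 173.7, 14.1, 21.0] topz 0.099 topc [0.6732 0.2587 0.096 ] 113
   place 0.75 [284.  183.6] [0.6706 0.2545 0.048 ]
   place 0.72 [318.  192.1] [0.6457 0.1601 0.048 ]
   place 0.71 [301.2 128. ] [0.8283 0.2053 0.048 ]
top vial_mid 0.67 [253.3, 258.7, 16.0, 15.6] topz 0.084 topc [0.4412 0.317  0.0797] 78
   place 0.74 [260.4 268.8] [0.4367 0.3207 0.04  ]
top strips_mid 0.61 [252.3, 207.5, 27.7, 29.6] topz 0.093 topc [0.566  0.3031 0.0898] 384
top strips_mid 0.52 [350.0, 221.5, 31.2, 33.2] topz 0.039 topc None 0
   place 0.69 [270.5 222.6] [0.5628 0.2924 0.045 ]
   place 0.31 [217.8 255.1] [0.4756 0.4367 0.045 ]
top red_cap_mid 0.7 [312.2, 271.3, 13.2, 12.0] topz 0.077 topc [0.4089 0.166  0.0738] 92
   place 0.47 [393.  240.7] [ 0.509  -0.0462 
[... 1487 characters left out ...]
.56 [258.6, 157.5, 19.7, 44.4] topz 0.094 topc [0.5645 0.2982 0.0896] 355
   place 0.65 [266.9 179.6] [0.566 0.306 0.045]
   place 0.32 [305.3 279.5] [0.4984 0.0101 0.045 ]
scene red_cap_mid 0.83 [221.1, 230.8, 20.4, 34.0] topz 0.077 topc [0.4084 0.163  0.0733] 138
   place 0.77 [230.8 248.1] [0.409  0.1628 0.037 ]
scene media_mid 0.7 [266.3, 173.8, 31.8, 64.1] topz 0.149 topc [0.539  0.1849 0.1469] 225
   place 0.67 [281.1 207.8] [0.5379 0.1805 0.074 ]
    pocket_wide 0.86 [347.6 262.7] [0.6114 0.0281 0.005 ]
    pocket_middle 0.7 [330.1 312.8] [ 0.5145 -0.0566  0.005 ]
    pocket_narrow 0.68 [368.2 292.6] [ 0.6048 -0.0559  0.005 ]
    pocket_square 0.83 [308.1 280.3] [0.517  0.0312 0.005 ]
```

```bash
python3 - <<'E'
from h import *
np.set_printoptions(precision=4,suppress=True)
for n in ("top","scene"):
    p,d=optics.get_image(n)
    # rasterise the scene: caddy block tops z .033..0.042
    P=cloud(n,d); 
    A=P[(P[:,2]>.031)&(P[:,2]<.043)&(P[:,0]>.44)&(P[:,0]<.68)&(P[:,1]>-.13)&(P[:,1]<.11)]
    print(n,len(A),"rect",cv2.minAreaRect((A[:,:2]*1000).astype(np.float32)),A[:,2].mean())
    # strips top
    r=finder.regions_of(n,"strips_mid")[0]
    S=P[(P[:,2]>.084)&(P[:,2]<.096)&(np.hypot(P[:,0]-.565,P[:,1]-.3)<.06)]
    print("strips",cv2.minAreaRect((S[:,:2]*1000).astype(np.float32)))
    # project rim: resample image onto plane z=.037 orthophoto 0.5mm/px
    K,Rm,c=campose(n)
    xs=np.arange(.44,.68,.0005); ys=np.arange(-.13,.11,.0005)
    X,Y=np.meshgrid(xs,ys,indexing="ij"); Q=np.stack([X,Y,np.full_like(X,.037)],-1)-c
    q=Q@Rm; u=K[0,0]*q[...,0]/-q[...,2]+K[0,2]; v=K[1,1]*-q[...,1]/-q[...,2]+K[1,2]
    o=cv2.remap(p,u.astype(np.float32),v.astype(np.float32),cv2.INTER_LINEAR)
    cv2.imwrite(f"pics/ortho_{n}.png",o[::-1,::-1,::-1])
E
```

```text
top 2163 rect ((561.216796875, -10.941864013671875), (188.82931518554688, 221.28578186035156), 88.1513442993164) 0.03663554919958844
strips ((566.260498046875, 302.7611999511719), (57.13373565673828, 47.19164276123047), 66.4024658203125)
scene 4132 rect ((558.9700317382812, -14.888320922851562), (190.22232055664062, 221.2387237548828), 87.44061279296875) 0.037150499260878087
strips ((565.3755493164062, 300.18206787109375), (60.607872009277344, 47.55937194824219), 67.4367904663086)
```

```bash
python3 - <<'E'
import cv2,numpy as np
cv2.imwrite("pics/ortho.png",cv2.resize(np.hstack([cv2.imread("pics/ortho_top.png"),cv2.imread("pics/ortho_scene.png")]),(800,400)))
E
```

```text
(no output)
```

View pics/ortho.png

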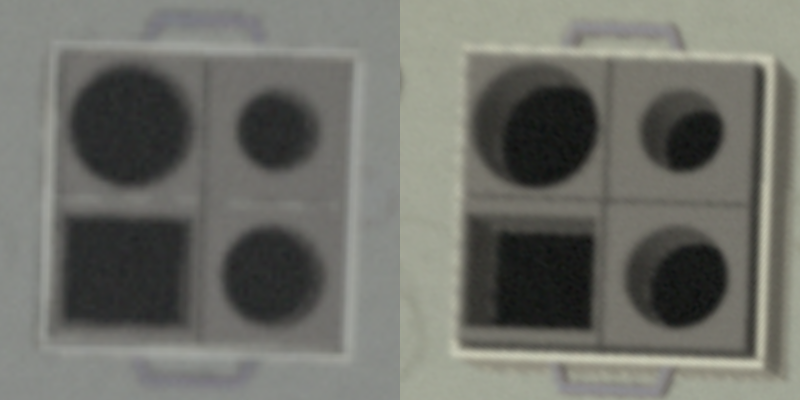

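Pocket centres agree between the two cameras to about 2–3 mm: caddy centre (0.5595, -0.0125), yaw -2.1°. I'll pack in the order vial, strips, blue cap, amber, so the gripper body always clears what is already packed.

```bash
cat >> h.py <<'E'
import sys
PK=dict(wide=(.6051,.0299),narrow=(.6019,-.0581),square=(.5171,.0331),middle=(.5139,-.0549))
def go(x,y,z,phi):
    s=arm.observe(); R0=R.from_rotvec(s["ee_rot"]).as_matrix()
    ph=np.degrees(np.arctan2(R0[1,2],R0[0,2]))
    print("t",s["clock"],"pos",s["position"].round(4),"jaw",ph.round(1),"tilt",np.degrees(np.arccos(-R0[2,0])).round(2),"F",s["force"].round(1),"w",round(s["width"]*92,1),"q",s["joints"].round(2))
    for k in (0,180):
        f=np.radians(phi+k); Rd=np.c_[[0,0,-1],[-np.sin(f),np.cos(f),0],[np.cos(f),np.sin(f),0]]
        print(" ->",phi+k,(R0.T@(np.array([x,y,z])-s["position"])*1000).round(1),np.degrees(R.from_matrix(R0.T@Rd).as_rotvec()).round(2))
if __name__=="__main__": go(*map(float,sys.argv[1:5]))
E
python3 h.py .4407 .315 .20 -50
```

```text
t 2.05 pos [0.2536 0.5712 0.2267] jaw 66.1 tilt 0.0 F [ 0.5 -0.  -0.6] w 92.0 q [-1.26  0.43  0.03  1.57 -0.01  1.13 -0.08]
 -> -50.0 [  26.7 -275.  -158.3] [116.05   0.    -0.  ]
 -> 130.0 [  26.7 -275.  -158.3] [-63.95   0.     0.  ]
```

>>> send_rows(
  rows=[
    [[0, -40, -20, -8, 0, 0, 100], [0, -80, -45, -16, 0, 0, 100], [0, -120, -70, -24, 0, 0, 100], [10, -160, -90, -32, 0, 0, 100], [15, -200, -115, -40, 0, 0, 100], [20, -240, -138, -48, 0, 0, 100], [26.7, -275, -158.3, -56, 0, 0, 100], [26.7, -275, -158.3, -64, 0, 0, 100]],
  ],
  grip_force=30,
)

```text
clock: 2.85
position: [0.4446, 0.3083, 0.1993]
ee_rot: [-1.704, 0.799, 1.699]
force: [-0.5, 0.3, -0.3]
width: 0.998
```

```bash
python3 h.py .4407 .315 .031 130; python3 - <<'E'
from h import *
p,d=optics.get_image("wrist"); cv2.imwrite("pics/w1.png",p[:,:,::-1])
E
```

```text
t 2.85 pos [0.4446 0.3083 0.1993] jaw 129.9 tilt 0.22 F [-0.5  0.3 -0.3] w 91.8 q [-0.62  0.33 -0.11  1.81  0.05  1.01  1.51]
 -> 130.0 [168.3  -1.5   8.2] [-0.13 -0.2  -0.09]
 -> 310.0 [168.3  -1.5   8.2] [ 1.7987e+02 -1.4000e-01  3.1000e-01]
```

View pics/w1.png

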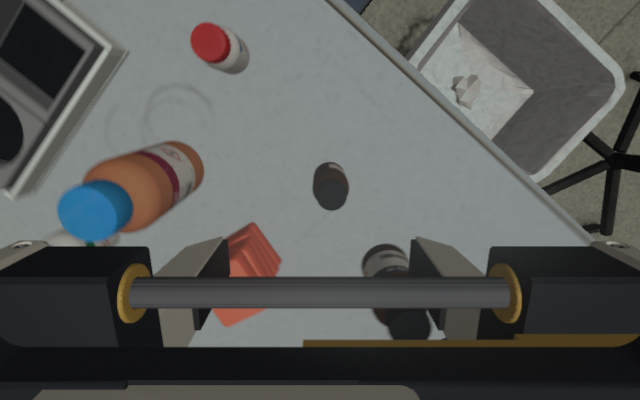

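```bash
python3 h.py .4407 .315 .031 130; python3 - <<'E'
from h import *
np.set_printoptions(precision=4,suppress=True)
s=arm.observe();p,d=optics.get_image("wrist")
for t,h in H.items():
    for r in finder.regions_of("wrist",t)[:2]:
        P=cloud("wrist",d,r["region"],s); T=P[abs(P[:,2]-h)<.006]
        print(t,round(r["confidence"],2),np.round(r["bbox"]),np.percentile(P[:,2],97).round(4),(T.min(0)+T.max(0))/2 if len(T) else 0,(T.max(0)-T.min(0)) if len(T) else 0)
E
```

```text
t 2.9 pos [0.4428 0.3114 0.1997] jaw 130.5 tilt 0.1 F [-0.9  1.   0.2] w 92.3 q [-0.62  0.33 -0.12  1.81  0.05  1.01  1.52]
 -> 130.0 [168.7  -0.8   4.3] [ 0.52 -0.09 -0.04]
 -> 310.0 [168.7  -0.8   4.3] [-1.7948e+02  7.0000e-02 -1.4000e-01]
amber_mid 0.72 [356. 242.  67.  96.] 0.1197 [0.474  0.428  0.1163] [0.0333 0.0338 0.0087]
blue_cap_mid 0.7 [ 36. 225.  78.  20.] 0.0733 0 0
blue_cap_mid 0.42 [  0.   0. 101. 115.] 0.0383 0 0
vial_mid 0.7 [307. 162.  38.  48.] 0.0819 [0.4369 0.3141 0.0783] [0.0255 0.0258 0.0086]
strips_mid 0.76 [210. 219.  69. 104.] 0.0915 [0.5615 0.3072 0.0884] [0.0617 0.0475 0.0087]
red_cap_mid 0.63 [189.  18.  58.  52.] 0.0761 [0.4042 0.1634 0.0727] [0.0273 0.0283 0.0094]
media_mid 0.61 [ 48. 139. 152.  98.] 0.1491 [0.5355 0.1863 0.1466] [0.0395 0.0387 0.0091]
```

>>> send_rows(
  rows=[
    [[10, 1, 1, 0, 0, 0, 100], [35, 1, 1, 0, 0, 0, 100], [65, 1, 1, 0, 0, 0, 100], [95, 1, 1, 0, 0, 0, 100], [125, 1, 1, 0, 0, 0, 100], [150, 1, 1, 0, 0, 0, 100], [164, 1, 1, 0, 0, 0, 100], [169, 1, 1, 0, 0, 0, 100]],
  ],
)

```text
clock: 4.05
position: [0.4379, 0.3146, 0.0289]
ee_rot: [-1.702, 0.796, 1.705]
force: [0.2, -0.1, -0.5]
width: 1.002
```

>>> send_rows(
  rows=[
    [[0, 0, 0, 0, 0, 0, 100], [0, 0, 0, 0, 0, 0, 60], [0, 0, 0, 0, 0, 0, 45], [0, 0, 0, 0, 0, 0, 35], [0, 0, 0, 0, 0, 0, 25], [0, 0, 0, 0, 0, 0, 20], [0, 0, 0, 0, 0, 0, 20], [0, 0, 0, 0, 0, 0, 20]],
  ],
)

```text
clock: 4.85
position: [0.4393, 0.3151, 0.0311]
ee_rot: [-1.703, 0.793, 1.703]
force: [0.5, 0.5, -0.2]
width: 0.44
```

```bash
python3 h.py .4407 .315 .25 130
```

```text
t 4.85 pos [0.4393 0.3151 0.0311] jaw 130.1 tilt 0.01 F [ 0.5  0.5 -0.2] w 40.5 q [-0.65  0.55 -0.1   1.97  0.09  0.63  1.46]
 -> 130.0 [-218.9   -1.    -0.9] [0.05 0.   0.01]
 -> 310.0 [-218.9   -1.    -0.9] [-1.7995e+02 -1.0000e-02  0.0000e+00]
```

>>> send_rows(
  rows=[
    [[0, 0, 0, 0, 0, 0, 20], [0, 0, 0, 0, 0, 0, 20], [0, 0, 0, 0, 0, 0, 20], [0, 0, 0, 0, 0, 0, 20], [-10, 0, 0, 0, 0, 0, 20], [-30, 0, 0, 0, 0, 0, 20], [-55, 0, 0, 0, 0, 0, 20], [-80, 0, 0, 0, 0, 0, 20]],
  ],
)

```text
clock: 5.65
position: [0.4391, 0.3149, 0.1124]
ee_rot: [-1.703, 0.793, 1.703]
force: [0.6, 0.7, -1.0]
width: 0.358
```

```bash
python3 h.py .6019 -.0581 .22 135
```

```text
t 5.65 pos [0.4391 0.3149 0.1124] jaw 130.1 tilt 0.02 F [ 0.6  0.7 -1. ] w 32.9 q [-0.63  0.43 -0.12  1.91  0.07  0.81  1.48]
 -> 135.0 [-107.6  115.5 -390.3] [-4.94  0.   -0.02]
 -> 315.0 [-107.6  115.5 -390.3] [ 1.7506e+02 -2.0000e-02 -0.0000e+00]
```

>>> send_rows(
  rows=[
    [[-35, 0, -10, 5, 0, 0, 20], [-70, 10, -40, 10, 0, 0, 20], [-95, 25, -80, 16, 0, 0, 20], [-108, 40, -125, 22, 0, 0, 20], [-108, 55, -170, 28, 0, 0, 20], [-108, 70, -215, 34, 0, 0, 20], [-108, 85, -260, 40, 0, 0, 20], [-108, 95, -300, 40, 0, 0, 20]],
  ],
)

```text
clock: 6.45
position: [0.5598, 0.0216, 0.22]
ee_rot: [-1.207, 1.211, 1.206]
force: [0.8, 0.1, -0.1]
width: 0.358
```

```bash
python3 h.py .6019 -.0581 .15 90
```

```text
t 6.45 pos [0.5598 0.0216 0.22  ] jaw 89.8 tilt 0.04 F [ 0.8  0.1 -0.1] w 32.9 q [-0.25  0.33  0.16  1.75 -0.06  1.06  1.49]
 -> 90.0 [ 70.1 -42.4 -79.5] [-0.22 -0.    0.04]
 -> 270.0 [ 70.1 -42.4 -79.5] [1.7978e+02 6.0000e-02 0.0000e+00]
```

>>> send_rows(
  rows=[
    [[0, -15, -30, 0, 0, 0, 20], [10, -30, -60, 0, 0, 0, 20], [30, -40, -78, 0, 0, 0, 20], [55, -43, -82, 0, 0, 0, 20], [80, -43, -82, 0, 0, 0, 20], [105, -43, -82, 0, 0, 0, 20], [115, -43, -82, 0, 0, 0, 20], [115, -43, -82, 0, 0, 0, 20]],
  ],
)

```text
clock: 7.25
position: [0.6018, -0.0575, 0.1032]
ee_rot: [-1.209, 1.21, 1.212]
force: [-0.4, -1.0, 0.1]
width: 0.358
```

```bash
python3 h.py .6019 -.0581 .045 90;python3 - <<'E'
from h import *
for n in ("scene","wrist"):
    p,d=optics.get_image(n); cv2.imwrite(f"pics/{n}2.png",p[:,:,::-1])
E
```

```text
t 7.25 pos [ 0.6018 -0.0575  0.1032] jaw 90.1 tilt 0.14 F [-0.4 -1.   0.1] w 32.9 q [-0.1   0.53  0.16  1.77 -0.11  0.85  1.68]
 -> 90.0 [58.2 -0.3 -0.7] [ 0.06  0.02 -0.14]
 -> 270.0 [58.2 -0.3 -0.7] [-1.7994e+02  2.2000e-01  2.0000e-02]
```

View pics/wrist2.png

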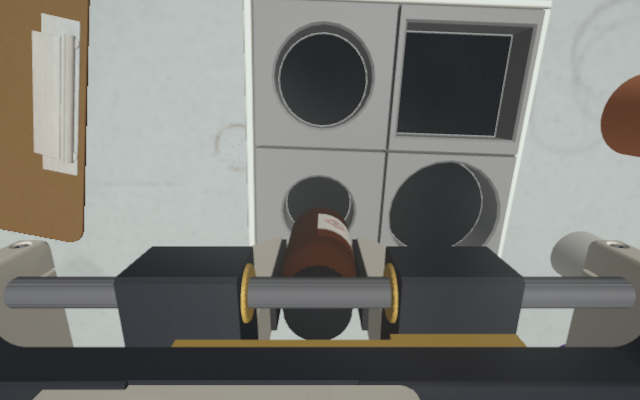

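View pics/scene2.png

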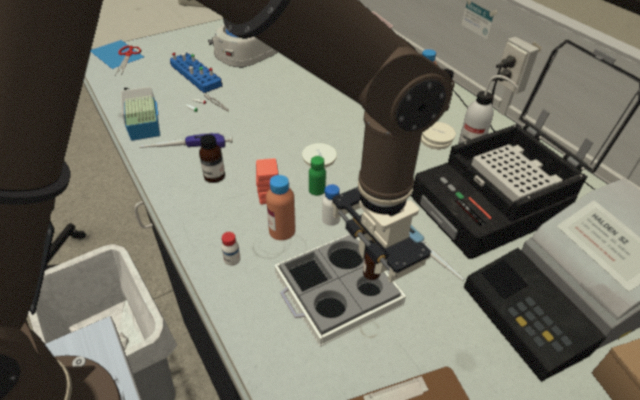

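The wrist view shows the vial held upright over the narrow pocket at (318,205). I'll check the pocket centres against the wrist camera before lowering.

```bash
python3 - <<'E'
from h import *
s=arm.observe(); p,d=optics.get_image("wrist")
K,Rm,c=campose("wrist",s)
xs=np.arange(.44,.68,.0005); ys=np.arange(-.13,.11,.0005)
X,Y=np.meshgrid(xs,ys,indexing="ij"); q=(np.stack([X,Y,np.full_like(X,.037)],-1)-c)@Rm
u=K[0,0]*q[...,0]/-q[...,2]+K[0,2]; v=K[1,1]*-q[...,1]/-q[...,2]+K[1,2]
o=cv2.remap(p,u.astype(np.float32),v.astype(np.float32),cv2.INTER_LINEAR)[::-1,::-1,::-1].copy()
for k,dd in (("wide",76),("narrow",50),("middle",62)):
    x,y=PK[k]; cv2.circle(o,(int((.11-y)/.0005),int((.68-x)/.0005)),int(dd),(0,255,0),1)
x,y=PK["square"]; cv2.drawContours(o,[cv2.boxPoints((((.11-y)/.0005,(.68-x)/.0005),(154,136),2.1)).astype(int)],0,(0,255,0),1)
cv2.imwrite("pics/ow.png",o)
E
```

```text
(no output)
```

View pics/ow.png

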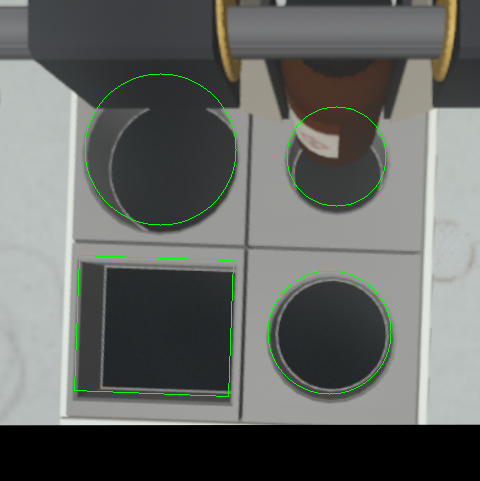

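>>> send_rows(
  rows=[
    [[8, 1, -1, 0, 0, 0, 20], [18, 1, -1, 0, 0, 0, 20], [28, 1, -1, 0, 0, 0, 20], [38, 1, -1, 0, 0, 0, 20], [47, 1, -1, 0, 0, 0, 20], [54, 1, -1, 0, 0, 0, 20], [58, 1, -1, 0, 0, 0, 20], [60, 1, -1, 0, 0, 0, 20]],
  ],
)

```text
clock: 8.2
position: [0.6018, -0.0585, 0.044]
ee_rot: [-1.21, 1.209, 1.21]
force: [-4.6, 0.5, 17.5]
width: 0.36
```

```bash
python3 h.py .6009 -.0581 .044 90
```

```text
t 8.2 pos [ 0.6018 -0.0585  0.044 ] jaw 90.1 tilt 0.01 F [-4.6  0.5 17.5] w 33.2 q [-0.09  0.6   0.14  1.81 -0.12  0.73  1.69]
 -> 90.0 [0.  0.9 0.4] [ 0.06  0.01 -0.  ]
 -> 270.0 [0.  0.9 0.4] [-1.7994e+02  1.0000e-02  2.0000e-02]
```

>>> send_rows(
  rows=[
    [[-0.5, 0, 0, 0, 0, 0, 40], [-0.5, 0, 0, 0, 0, 0, 50], [-0.5, 0, 0, 0, 0, 0, 60], [-0.5, 0, 0, 0, 0, 0, 70], [-0.5, 0, 0, 0, 0, 0, 75], [-0.5, 0, 0, 0, 0, 0, 75], [-0.5, 0, 0, 0, 0, 0, 75], [-0.5, 0, 0, 0, 0, 0, 75]],
  ],
)

```text
clock: 9.0
position: [0.6018, -0.0587, 0.0445]
ee_rot: [-1.21, 1.209, 1.21]
force: [-0.4, -0.3, 0.1]
width: 0.747
```

```bash
python3 h.py .565 .302 .20 -23
```

```text
t 9.0 pos [ 0.6018 -0.0587  0.0445] jaw 90.1 tilt 0.0 F [-0.4 -0.3  0.1] w 68.8 q [-0.09  0.6   0.14  1.81 -0.12  0.73  1.69]
 -> -23.0 [-155.5   36.4  360.7] [113.05   0.     0.  ]
 -> 157.0 [-155.5   36.4  360.7] [-66.95  -0.     0.  ]
```

>>> send_rows(
  rows=[
    [[-10, 0, 0, 0, 0, 0, 85], [-30, 0, 0, 0, 0, 0, 100], [-60, 0, 0, 0, 0, 0, 100], [-95, 0, 0, 0, 0, 0, 100], [-130, 0, 20, 0, 0, 0, 100], [-165, 10, 55, 0, 0, 0, 100], [-185, 20, 95, 0, 0, 0, 100], [-190, 35, 135, -8, 0, 0, 100]],
  ],
)

```text
clock: 9.8
position: [0.5679, 0.0777, 0.2384]
ee_rot: [-1.314, 1.135, 1.308]
force: [0.7, 1.1, -0.3]
width: 1.002
```

>>> send_rows(
  rows=[
    [[0, 0, 40, -8, 0, 0, 100], [0, 0, 80, -16, 0, 0, 100], [0, 0, 115, -24, 0, 0, 100], [0, 0, 140, -32, 0, 0, 100], [0, 0, 140, -40, 0, 0, 100], [0, 0, 140, -48, 0, 0, 100], [0, 0, 140, -56, 0, 0, 100], [0, 0, 140, -59, 0, 0, 100]],
  ],
)

```text
clock: 10.6
position: [0.547, 0.2147, 0.2353]
ee_rot: [-2.005, 0.401, 2.004]
force: [-0.3, -0.8, -0.6]
width: 1.001
```

```bash
python3 h.py .565 .302 .20 157;python3 - <<'E'
from h import *
s=arm.observe()
for n in ("scene","wrist"):
    p,d=optics.get_image(n); cv2.imwrite(f"pics/{n}3.png",p[:,:,::-1])
np.set_printoptions(precision=4,suppress=True)
s=arm.observe();p,d=optics.get_image("wrist")
for t,h in H.items():
    for r in finder.regions_of("wrist",t)[:1]:
        P=cloud("wrist",d,r["region"],s); T=P[abs(P[:,2]-h)<.006]
        print(t,round(r["confidence"],2),np.round(r["bbox"]),np.percentile(P[:,2],97).round(4),(T.min(0)+T.max(0))/2 if len(T) else 0,(T.max(0)-T.min(0)) if len(T) else 0)
        if t=="strips_mid":print(cv2.minAreaRect((T[:,:2]*1000).astype(np.float32)),cv2.minAreaRect((P[P[:,2]>.01][:,:2]*1000).astype(np.float32)))
E
```

```text
t 10.6 pos [0.547  0.2147 0.2353] jaw 157.4 tilt 0.03 F [-0.3 -0.8 -0.6] w 92.1 q [-0.37  0.37 -0.14  1.65  0.06  1.12  2.23]
 -> 157.0 [ 35.3 -87.5  17. ] [ 0.35 -0.03  0.01]
 -> 337.0 [ 35.3 -87.5  17. ] [-1.7965e+02 -1.0000e-02 -5.0000e-02]
amber_mid 0.72 [415. 310.  28.  30.] 0.0885 0 0
blue_cap_mid 0.74 [ 80. 192.  83.  52.] 0.0975 [0.7551 0.1725 0.0945] [0.0331 0.0304 0.0089]
strips_mid 0.93 [312. 214.  53.  65.] 0.0918 [0.5586 0.2889 0.0887] [0.0548 0.0455 0.0093]
((557.9375, 289.3450927734375), (33.95252990722656, 46.75981903076172), 67.46659851074219) ((557.0274658203125, 290.9966735839844), (40.8369140625, 52.877593994140625), 68.380126953125)
red_cap_mid 0.63 [407.  56.  54.  42.] 0.0762 [0.4049 0.1632 0.0728] [0.028  0.0282 0.0095]
media_mid 0.85 [280. 116.  72.  77.] 0.1495 [0.5362 0.1855 0.1466] [0.0388 0.0385 0.0088]
```

View pics/wrist3.png

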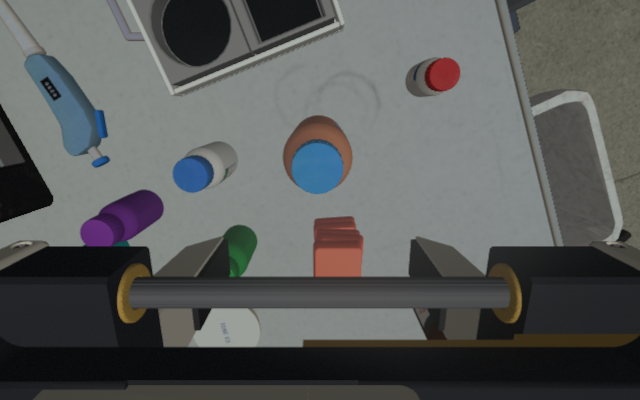

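View pics/scene3.png

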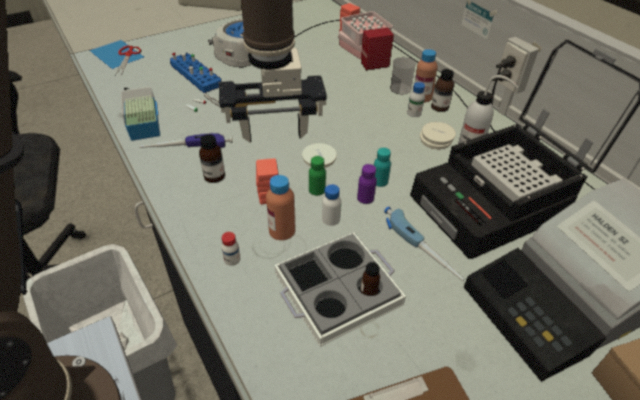

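>>> send_rows(
  rows=[
    [[0, -20, 0, 8, 0, 0, 100], [0, -40, 5, 16, 0, 0, 100], [0, -60, 10, 24, 0, 0, 100], [0, -80, 15, 32, 0, 0, 100], [0, -87, 17, 40, 0, 0, 100], [0, -87, 17, 48, 0, 0, 100], [0, -87, 17, 56, 0, 0, 100], [0, -87, 17, 64, 0, 0, 100]],
  ],
)

```text
clock: 11.85
position: [0.5651, 0.3019, 0.2344]
ee_rot: [-1.244, 1.187, 1.244]
force: [0.5, 0.5, 0.3]
width: 0.999
```

>>> send_rows(
  rows=[
    [[0, 0, 0, 8, 0, 0, 100], [0, 0, 0, 16, 0, 0, 100], [0, 0, 0, 24, 0, 0, 100], [0, 0, 0, 32, 0, 0, 100], [0, 0, 0, 40, 0, 0, 100], [0, 0, 0, 48, 0, 0, 100], [0, 0, 0, 56, 0, 0, 100], [0, 0, 0, 64, 0, 0, 100]],
  ],
)

```text
clock: 12.65
position: [0.5651, 0.3018, 0.2345]
ee_rot: [-0.393, 1.535, 0.393]
force: [0.2, -0.1, -0.5]
width: 0.998
```

>>> send_rows(
  rows=[
    [[0, 0, 0, 8, 0, 0, 100], [0, 0, 0, 16, 0, 0, 100], [0, 0, 0, 24, 0, 0, 100], [0, 0, 0, 32, 0, 0, 100], [0, 0, 0, 40, 0, 0, 100], [0, 0, 0, 48, 0, 0, 100], [0, 0, 0, 52, 0, 0, 100], [0, 0, 0, 52, 0, 0, 100]],
  ],
)

```text
clock: 13.45
position: [0.5651, 0.302, 0.2344]
ee_rot: [0.315, 1.548, -0.315]
force: [0.3, 0.1, -0.6]
width: 0.999
```

```bash
python3 h.py .5642 .3015 .051 -23
```

```text
t 13.45 pos [0.5651 0.302  0.2344] jaw -23.0 tilt 0.01 F [ 0.3  0.1 -0.6] w 91.9 q [-0.95  0.49  0.58  1.55 -0.28  1.18 -0.72]
 -> -23.0 [183.4  -0.8  -0.6] [0.   0.   0.01]
 -> 157.0 [183.4  -0.8  -0.6] [-1.8e+02 -2.0e-02  0.0e+00]
```

```bash
python3 - <<'E'
from h import *
np.set_printoptions(precision=4,suppress=True)
s=arm.observe();p,d=optics.get_image("wrist"); cv2.imwrite("pics/w4.png",p[:,:,::-1])
P=cloud("wrist",d,None,s); T=P[(P[:,2]>.02)&(P[:,2]<.096)&(np.hypot(P[:,0]-.565,P[:,1]-.302)<.055)]
print(len(T),cv2.minAreaRect((T[:,:2]*1000).astype(np.float32)))
T=T[T[:,2]>.083];print(cv2.minAreaRect((T[:,:2]*1000).astype(np.float32)))
E
```

```text
3552 ((561.1561279296875, 304.1778259277344), (59.001792907714844, 51.70701217651367), 66.96540832519531)
((562.3472900390625, 302.1884460449219), (56.51755905151367, 47.671287536621094), 67.31993865966797)
```

View pics/w4.png

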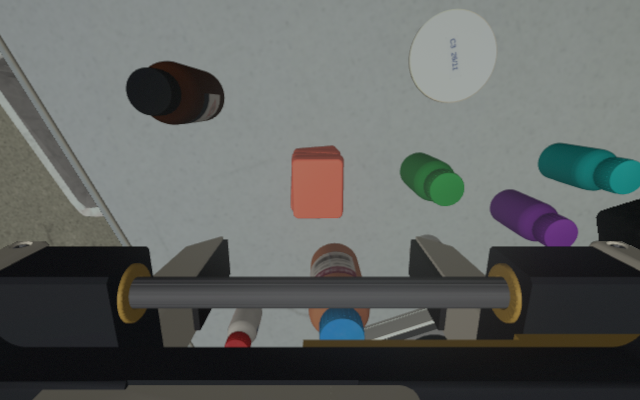

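Strip yaw of -23° is confirmed. The wrist camera reads x about 2.5–3 mm less than the fixed cameras at every yaw I used, so I'll correct x by that amount.

>>> send_rows(
  rows=[
    [[12, -1, -3, 0, 0, 0, 100], [40, -1, -3, 0, 0, 0, 100], [70, -1, -3, 0, 0, 0, 100], [100, -1, -3, 0, 0, 0, 100], [130, -1, -3, 0, 0, 0, 100], [158, -1, -3, 0, 0, 0, 100], [177, -1, -3, 0, 0, 0, 100], [183, -1, -3, 0, 0, 0, 100]],
  ],
)

```text
clock: 14.3
position: [0.5601, 0.3011, 0.0486]
ee_rot: [0.311, 1.551, -0.315]
force: [-0.3, -0.2, 0.1]
width: 0.999
```

>>> send_rows(
  rows=[
    [[0, 0, 0, 0, 0, 0, 80], [0, 0, 0, 0, 0, 0, 70], [0, 0, 0, 0, 0, 0, 60], [0, 0, 0, 0, 0, 0, 50], [0, 0, 0, 0, 0, 0, 45], [0, 0, 0, 0, 0, 0, 40], [0, 0, 0, 0, 0, 0, 40], [0, 0, 0, 0, 0, 0, 40]],
  ],
)

```text
clock: 15.1
position: [0.5624, 0.3021, 0.052]
ee_rot: [0.315, 1.547, -0.314]
force: [0.6, -1.0, 5.5]
width: 0.564
```

```bash
sed -i 's/^PK=.*/PK=dict(wide=(.6026,.0299),narrow=(.5994,-.0581),square=(.5146,.0331),middle=(.5114,-.0549))/' h.py; python3 h.py .5642 .3015 .051 -23
```

```text
t 15.1 pos [0.5624 0.3021 0.052 ] jaw -22.9 tilt 0.05 F [ 0.6 -1.   5.5] w 51.9 q [-0.89  0.67  0.48  1.74 -0.41  0.83 -0.62]
 -> -23.0 [1.  0.1 1.9] [ 0.06  0.02 -0.04]
 -> 157.0 [1.  0.1 1.9] [-1.7994e+02  6.0000e-02  3.0000e-02]
```

>>> send_rows(
  rows=[
    [[0, 0, 0, 0, 0, 0, 40], [0, 0, 0, 0, 0, 0, 40], [-5, 0, 0, 0, 0, 0, 40], [-20, 0, 0, 0, 0, 0, 40], [-45, 0, 0, 0, 0, 0, 40], [-75, 0, 0, 0, 0, 0, 40], [-110, 0, 0, 0, 0, 0, 40], [-145, 0, 0, 0, 0, 0, 40]],
  ],
)

```text
clock: 15.9
position: [0.5619, 0.3016, 0.1988]
ee_rot: [0.314, 1.548, -0.315]
force: [-0.0, 1.3, -0.8]
width: 0.566
```

```bash
python3 h.py .5146 .0331 .23 -2.1
```

```text
t 15.9 pos [0.5619 0.3016 0.1988] jaw -23.0 tilt 0.01 F [-0.   1.3 -0.8] w 52.1 q [-0.95  0.52  0.57  1.61 -0.3   1.11 -0.7 ]
 -> -2.1 [ -31.2 -265.6   61.2] [-2.087e+01  1.000e-02  1.000e-02]
 -> 177.9 [ -31.2 -265.6   61.2] [ 1.5913e+02  1.0000e-02 -1.0000e-02]
```

>>> send_rows(
  rows=[
    [[-20, 0, 0, 0, 0, 0, 40], [-31, -25, 5, -3, 0, 0, 40], [-31, -70, 16, -6, 0, 0, 40], [-31, -115, 27, -9, 0, 0, 40], [-31, -160, 37, -13, 0, 0, 40], [-31, -205, 47, -17, 0, 0, 40], [-31, -245, 56, -21, 0, 0, 40], [-31, -265.6, 61, -21, 0, 0, 40]],
  ],
)

```text
clock: 16.7
position: [0.5137, 0.0291, 0.2288]
ee_rot: [0.028, 1.57, -0.029]
force: [0.3, 1.1, -0.5]
width: 0.564
```

>>> send_rows(
  rows=[
    [[10, 0, 0, 0, 0, 0, 40], [30, 0, 0, 0, 0, 0, 40], [55, 0, 0, 0, 0, 0, 40], [80, 0, 0, 0, 0, 0, 40], [100, 0, 0, 0, 0, 0, 40], [115, 0, 0, 0, 0, 0, 40], [120, 0, 0, 0, 0, 0, 40], [120, 0, 0, 0, 0, 0, 40]],
  ],
)

```text
clock: 17.5
position: [0.5145, 0.0341, 0.1073]
ee_rot: [0.026, 1.572, -0.026]
force: [0.7, 0.1, -0.8]
width: 0.566
```

```bash
python3 h.py .5146 .0331 .064 -2.1;python3 - <<'E'
from h import *
for n in ("scene","wrist"):
    p,d=optics.get_image(n); cv2.imwrite(f"pics/{n}5.png",p[:,:,::-1])
E
```

```text
t 17.5 pos [0.5145 0.0341 0.1073] jaw -1.9 tilt 0.06 F [ 0.7  0.1 -0.8] w 52.1 q [-0.55  0.43  0.51  2.01 -0.29  0.78  0.1 ]
 -> -2.1 [43.3 -1.   0.2] [ 0.19 -0.06  0.01]
 -> 177.9 [43.3 -1.   0.2] [-1.7981e+02 -2.0000e-02 -9.0000e-02]
```

View pics/wrist5.png

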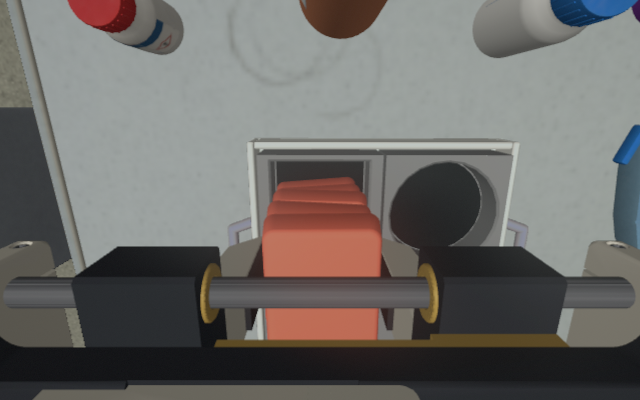

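View pics/scene5.png

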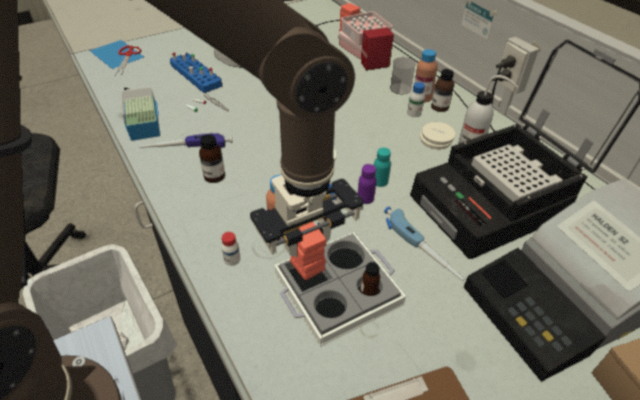

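```bash
cat > ow.py <<'E'
from h import *
s=arm.observe(); p,d=optics.get_image("wrist")
K,Rm,c=campose("wrist",s)
xs=np.arange(.44,.68,.0005); ys=np.arange(-.13,.11,.0005)
X,Y=np.meshgrid(xs,ys,indexing="ij"); q=(np.stack([X,Y,np.full_like(X,.037)],-1)-c)@Rm
u=K[0,0]*q[...,0]/-q[...,2]+K[0,2]; v=K[1,1]*-q[...,1]/-q[...,2]+K[1,2]
o=cv2.remap(p,u.astype(np.float32),v.astype(np.float32),cv2.INTER_LINEAR)[::-1,::-1,::-1].copy()
for k,dd in (("wide",76),("narrow",50),("middle",62)):
    x,y=PK[k]; cv2.circle(o,(int((.11-y)/.0005),int((.68-x)/.0005)),int(dd),(0,255,0),1)
x,y=PK["square"]; cv2.drawContours(o,[cv2.boxPoints((((.11-y)/.0005,(.68-x)/.0005),(154,136),2.1)).astype(int)],0,(0,255,0),1)
cv2.imwrite(sys.argv[1],o)
E
python3 ow.py pics/ow5.png
```

```text
(no output)
```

View pics/ow5.png

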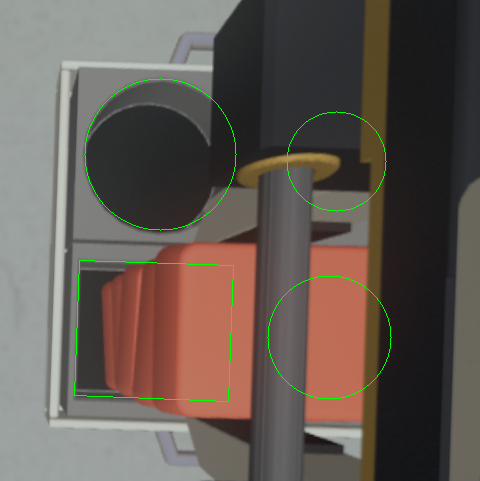

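>>> send_rows(
  rows=[
    [[5, 1, 1, 0, 0, 0, 40], [12, 1, 1, 0, 0, 0, 40], [19, 1, 1, 0, 0, 0, 40], [26, 1, 1, 0, 0, 0, 40], [32, 1, 1, 0, 0, 0, 40], [37, 1, 1, 0, 0, 0, 40], [41, 1, 1, 0, 0, 0, 40], [42.5, 1, 1, 0, 0, 0, 40]],
  ],
)

```text
clock: 18.45
position: [0.5156, 0.0343, 0.065]
ee_rot: [0.027, 1.571, -0.027]
force: [-5.7, 0.7, 23.0]
width: 0.566
```

```bash
python3 h.py .5146 .0331 .064 -2.1
```

```text
t 18.45 pos [0.5156 0.0343 0.065 ] jaw -2.0 tilt 0.03 F [-5.7  0.7 23. ] w 52.1 q [-0.51  0.49  0.47  2.04 -0.34  0.69  0.14]
 -> -2.1 [ 1.  -1.3 -1. ] [ 0.13 -0.03 -0.01]
 -> 177.9 [ 1.  -1.3 -1. ] [-1.7987e+02  1.0000e-02 -4.0000e-02]
```

>>> send_rows(
  rows=[
    [[0, 0, 0, 0, 0, 0, 58], [0, 0, 0, 0, 0, 0, 62], [0, 0, 0, 0, 0, 0, 68], [0, 0, 0, 0, 0, 0, 75], [0, 0, 0, 0, 0, 0, 80], [0, 0, 0, 0, 0, 0, 85], [0, 0, 0, 0, 0, 0, 85], [0, 0, 0, 0, 0, 0, 85]],
  ],
)

```text
clock: 19.25
position: [0.5158, 0.0345, 0.065]
ee_rot: [0.027, 1.571, -0.027]
force: [-0.0, -0.6, -0.4]
width: 0.85
```

>>> send_rows(
  rows=[
    [[-5, 0, 0, 0, 0, 0, 85], [-20, 0, 0, 0, 0, 0, 100], [-40, 0, 0, 0, 0, 0, 100], [-65, 0, 0, 0, 0, 0, 100], [-95, 0, 0, 0, 0, 0, 100], [-125, 0, 0, 0, 0, 0, 100], [-150, 0, 0, 0, 0, 0, 100], [-155, 0, 0, 0, 0, 0, 100]],
  ],
)

```text
clock: 20.05
position: [0.5173, 0.0344, 0.2231]
ee_rot: [0.028, 1.566, -0.026]
force: [0.7, 0.3, -0.7]
width: 0.999
```

```bash
python3 h.py .647 .158 .22 -65;python3 - <<'E'
from h import *
for n in ("scene","wrist"):
    p,d=optics.get_image(n); cv2.imwrite(f"pics/{n}6.png",p[:,:,::-1])
E
```

```text
t 20.05 pos [0.5173 0.0344 0.2231] jaw -2.0 tilt 0.28 F [ 0.7  0.3 -0.7] w 91.9 q [-0.63  0.28  0.58  1.87 -0.18  1.03 -0.01]
 -> -65.0 [  3.9 127.9 125.4] [63.04  0.19 -0.22]
 -> 115.0 [  3.9 127.9 125.4] [-116.96    0.25    0.22]
```

View pics/wrist6.png

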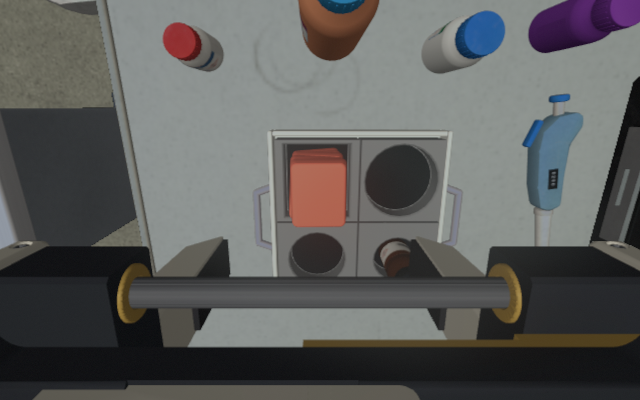

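View pics/scene6.png

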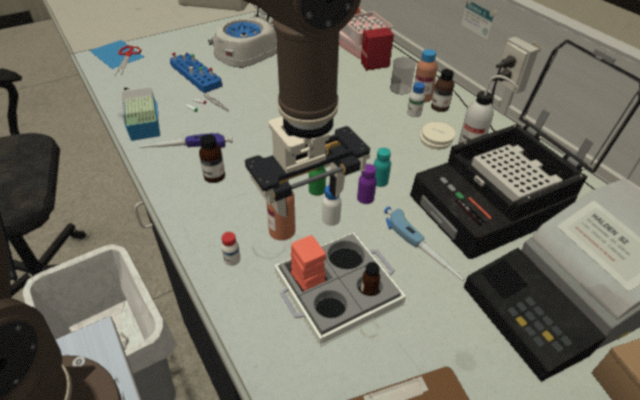

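```bash
cat > see.py <<'E'
from h import *
np.set_printoptions(precision=4,suppress=True)
for n in sys.argv[2:]:
    s=arm.observe();p,d=optics.get_image(n); h=H[sys.argv[1]]
    for r in finder.regions_of(n,sys.argv[1])[:4]:
        P=cloud(n,d,r["region"],s); T=P[abs(P[:,2]-h)<.006]
        c=p[r["region"]].mean(0)
        print(n,round(r["confidence"],2),np.round(r["bbox"]),"rgb",c.round(),(T.min(0)+T.max(0))/2 if len(T) else 0,(T.max(0)-T.min(0)) if len(T) else 0)
E
python3 see.py blue_cap_mid wrist scene
```

```text
wrist 0.68 [379. 239.  30.  39.] rgb [68. 59. 54.] [ 0.5927 -0.0477  0.0928] [0.0059 0.0036 0.0041]
wrist 0.58 [424.  12.  84.  58.] rgb [ 77. 101. 126.] [0.6466 0.1567 0.0949] [0.0319 0.0317 0.0097]
wrist 0.57 [530.   3. 108.  49.] rgb [64. 30. 80.] [0.7502 0.1674 0.0947] [0.024  0.0199 0.0093]
scene 0.93 [359. 163.  19.  40.] rgb [77. 43. 86.] [0.7567 0.1698 0.0959] [0.0278 0.0301 0.0113]
scene 0.83 [374. 144.  17.  41.] rgb [ 46. 105.  95.] [0.8232 0.2038 0.0951] [0.0316 0.0342 0.0102]
scene 0.77 [321. 184.  20.  41.] rgb [128. 129. 121.] [0.6392 0.1572 0.0952] [0.0096 0.0208 0.0085]
scene 0.63 [308. 168.  16.  29.] rgb [34. 78. 41.] 0 0
```

>>> send_rows(
  rows=[
    [[0, 16, 16, 8, 0, 0, 100], [0, 35, 35, 16, 0, 0, 100], [0, 55, 55, 24, 0, 0, 100], [0, 75, 75, 32, 0, 0, 100], [0, 95, 95, 40, 0, 0, 100], [0, 112, 112, 48, 0, 0, 100], [0, 124, 124, 56, 0, 0, 100], [0, 127, 127, 63, 0, 0, 100]],
  ],
)

```text
clock: 21.15
position: [0.6475, 0.1592, 0.2181]
ee_rot: [0.883, 1.385, -0.885]
force: [-0.0, 0.4, -0.7]
width: 1.001
```

```bash
python3 h.py .647 .157 .046 -65; python3 see.py blue_cap_mid wrist; python3 h.py .647 .157 .046 -65
```

```text
t 21.15 pos [0.6475 0.1592 0.2181] jaw -65.1 tilt 0.11 F [-0.   0.4 -0.7] w 92.1 q [-0.8   0.6   0.79  1.51 -0.45  1.22 -1.07]
 -> -65.0 [172.1  -1.1   1.7] [-0.13  0.01  0.11]
 -> 115.0 [172.1  -1.1   1.7] [ 1.7987e+02  1.7000e-01 -1.0000e-02]
wrist 0.9 [203.  97.  64.  45.] rgb [46. 98. 57.] [0.671  0.2567 0.0946] [0.031  0.0314 0.0091]
wrist 0.67 [328.  43.  55.  53.] rgb [ 93.  50. 112.] [0.7557 0.1739 0.0948] [0.0318 0.0318 0.0091]
wrist 0.6 [328.   0.  43.  20.] rgb [16. 73. 70.] 0 0
wrist 0.56 [300. 154.  40.  58.] rgb [ 79. 100. 127.] [0.6478 0.1574 0.0947] [0.0318 0.0312 0.0093]
t 21.25 pos [0.6468 0.1579 0.2182] jaw -65.0 tilt 0.16 F [-0.1  0.1 -0.4] w 92.1 q [-0.8   0.6   0.8   1.52 -0.44  1.21 -1.07]
 -> -65.0 [172.2   0.2   0.7] [0.01 0.04 0.15]
 -> 115.0 [172.2   0.2   0.7] [-1.7999e+02 -2.3000e-01  7.0000e-02]
```

>>> send_rows(
  rows=[
    [[12, 0, 1, 0, 0, 0, 100], [38, 0, 1, 0, 0, 0, 100], [66, 0, 1, 0, 0, 0, 100], [95, 0, 1, 0, 0, 0, 100], [125, 0, 1, 0, 0, 0, 100], [152, 0, 1, 0, 0, 0, 100], [170, 0, 1, 0, 0, 0, 100], [175, 0, 1, 0, 0, 0, 100]],
  ],
)

```text
clock: 22.05
position: [0.6451, 0.1552, 0.0421]
ee_rot: [0.878, 1.389, -0.883]
force: [0.3, -0.3, -0.3]
width: 1.002
```

>>> send_rows(
  rows=[
    [[0, 0, 0, 0, 0, 0, 90], [0, 0, 0, 0, 0, 0, 70], [0, 0, 0, 0, 0, 0, 55], [0, 0, 0, 0, 0, 0, 45], [0, 0, 0, 0, 0, 0, 35], [0, 0, 0, 0, 0, 0, 28], [0, 0, 0, 0, 0, 0, 28], [0, 0, 0, 0, 0, 0, 28]],
  ],
)

```text
clock: 22.85
position: [0.6475, 0.1564, 0.0452]
ee_rot: [0.881, 1.385, -0.881]
force: [-0.7, 0.6, 1.3]
width: 0.44
```

>>> send_rows(
  rows=[
    [[0, 0, 0, 0, 0, 0, 28], [0, 0, 0, 0, 0, 0, 28], [0, 0, 0, 0, 0, 0, 28], [-10, 0, 0, 0, 0, 0, 28], [-30, 0, 0, 0, 0, 0, 28], [-60, 0, 0, 0, 0, 0, 28], [-95, 0, 0, 0, 0, 0, 28], [-130, 0, 0, 0, 0, 0, 28]],
  ],
)

```text
clock: 23.65
position: [0.6471, 0.1558, 0.1767]
ee_rot: [0.881, 1.385, -0.882]
force: [0.5, 0.4, -1.3]
width: 0.44
```

```bash
python3 h.py .5114 -.0549 .23 -47
```

```text
t 23.65 pos [0.6471 0.1558 0.1767] jaw -65.0 tilt 0.04 F [ 0.5  0.4 -1.3] w 40.5 q [-0.79  0.64  0.77  1.57 -0.47  1.13 -1.04]
 -> -47.0 [ -53.2 -212.1  133.5] [-17.98   0.02   0.04]
 -> 133.0 [ -53.2 -212.1  133.5] [ 1.6202e+02  5.0000e-02 -2.0000e-02]
```

>>> send_rows(
  rows=[
    [[-25, 0, 0, 0, 0, 0, 28], [-50, -20, 13, -3, 0, 0, 28], [-53, -55, 35, -6, 0, 0, 28], [-53, -95, 60, -9, 0, 0, 28], [-53, -135, 85, -12, 0, 0, 28], [-53, -172, 108, -15, 0, 0, 28], [-53, -202, 127, -18, 0, 0, 28], [-53, -212, 133.5, -18, 0, 0, 28]],
  ],
)

```text
clock: 24.45
position: [0.5094, -0.0586, 0.2288]
ee_rot: [0.644, 1.473, -0.643]
force: [0.9, 0.1, -1.3]
width: 0.442
```

>>> send_rows(
  rows=[
    [[8, 0, 0, 0, 0, 0, 28], [25, 0, 0, 0, 0, 0, 28], [45, 0, 0, 0, 0, 0, 28], [70, 0, 0, 0, 0, 0, 28], [95, 0, 0, 0, 0, 0, 28], [115, 0, 0, 0, 0, 0, 28], [125, 0, 0, 0, 0, 0, 28], [125, 0, 0, 0, 0, 0, 28]],
  ],
)

```text
clock: 25.25
position: [0.5115, -0.0535, 0.1016]
ee_rot: [0.639, 1.477, -0.641]
force: [0.1, -0.4, 0.2]
width: 0.441
```

```bash
python3 h.py .5114 -.0549 .058 -47; python3 ow.py pics/ow7.png; python3 - <<'E'
from h import *
p,d=optics.get_image("scene"); cv2.imwrite("pics/scene7.png",p[:,:,::-1])
E
```

```text
t 25.25 pos [ 0.5115 -0.0535  0.1016] jaw -46.9 tilt 0.15 F [ 0.1 -0.4  0.2] w 40.6 q [-0.51  0.47  0.7   2.02 -0.42  0.79 -0.38]
 -> -47.0 [43.6 -1.   1. ] [ 0.11 -0.09  0.12]
 -> 133.0 [43.6 -1.   1. ] [-1.7989e+02 -1.9000e-01 -1.4000e-01]
```

View pics/ow7.png

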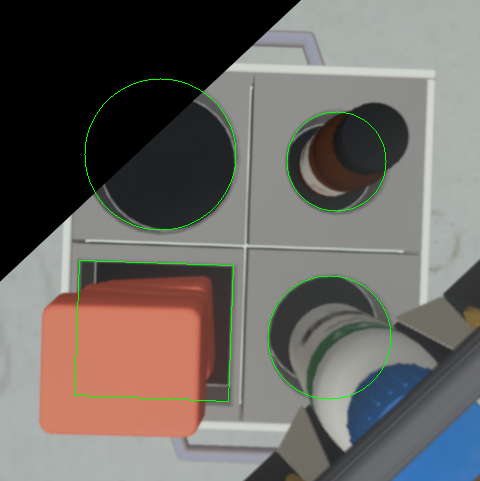

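View pics/scene7.png

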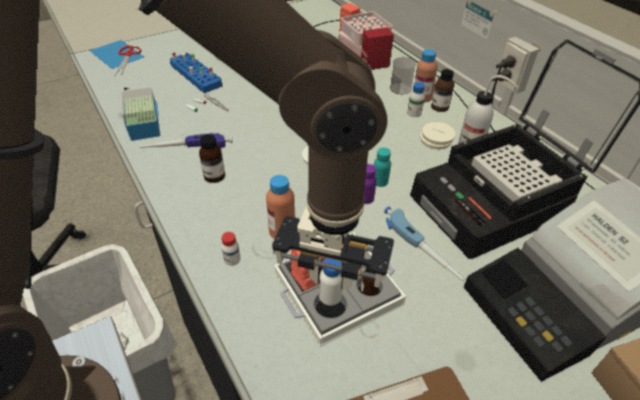

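>>> send_rows(
  rows=[
    [[6, -1, 1, 0, 0, 0, 28], [13, -1, 1, 0, 0, 0, 28], [20, -1, 1, 0, 0, 0, 28], [27, -1, 1, 0, 0, 0, 28], [33, -1, 1, 0, 0, 0, 28], [38, -1, 1, 0, 0, 0, 28], [41, -1, 1, 0, 0, 0, 28], [43, -1, 1, 0, 0, 0, 28]],
  ],
)

```text
clock: 26.15
position: [0.5118, -0.0559, 0.0597]
ee_rot: [0.64, 1.474, -0.64]
force: [-0.7, -0.6, -0.6]
width: 0.441
```

```bash
python3 h.py .5114 -.0549 .058 -47
```

```text
t 26.15 pos [ 0.5118 -0.0559  0.0597] jaw -46.9 tilt 0.01 F [-0.7 -0.6 -0.6] w 40.6 q [-0.45  0.54  0.64  2.06 -0.49  0.7  -0.32]
 -> -47.0 [ 1.7  0.4 -1. ] [ 0.05 -0.01  0.01]
 -> 133.0 [ 1.7  0.4 -1. ] [-1.7995e+02 -1.0000e-02 -1.0000e-02]
```

>>> send_rows(
  rows=[
    [[1, 0, 0, 0, 0, 0, 28], [2, 0, 0, 0, 0, 0, 28], [2, 0, 0, 0, 0, 0, 28], [2, 0, 0, 0, 0, 0, 45], [2, 0, 0, 0, 0, 0, 50], [2, 0, 0, 0, 0, 0, 58], [2, 0, 0, 0, 0, 0, 65], [2, 0, 0, 0, 0, 0, 70]],
  ],
)

```text
clock: 26.95
position: [0.5119, -0.0559, 0.058]
ee_rot: [0.64, 1.474, -0.64]
force: [-1.2, 0.1, 0.3]
width: 0.676
```

>>> send_rows(
  rows=[
    [[0, 0, 0, 0, 0, 0, 70], [-10, 0, 0, 0, 0, 0, 75], [-30, 0, 0, 0, 0, 0, 80], [-55, 0, 0, 0, 0, 0, 90], [-85, 0, 0, 0, 0, 0, 100], [-120, 0, 0, 0, 0, 0, 100], [-150, 0, 0, 0, 0, 0, 100], [-170, 0, 0, 0, 0, 0, 100]],
  ],
)

```text
clock: 27.75
position: [0.5123, -0.0564, 0.2308]
ee_rot: [0.642, 1.472, -0.64]
force: [0.5, 0.2, -0.7]
width: 0.999
```

```bash
python3 h.py .4755 .429 .24 -45;  python3 see.py amber_mid scene top; python3 h.py .4755 .429 .24 -45;
```

```text
t 27.75 pos [ 0.5123 -0.0564  0.2308] jaw -47.0 tilt 0.15 F [ 0.5  0.2 -0.7] w 91.9 q [-0.63  0.3   0.82  1.88 -0.25  1.06 -0.53]
 -> -45.0 [  -9.1  304.2 -380. ] [-1.98  0.09 -0.11]
 -> 135.0 [  -9.1  304.2 -380. ] [ 1.7802e+02 -1.8000e-01 -1.4000e-01]
scene 0.59 [198. 134.  27.  50.] rgb [59. 51. 46.] [0.4786 0.4288 0.1179] [0.0345 0.0375 0.0117]
top 0.63 [202. 242.  32.  27.] rgb [59. 57. 55.] [0.479  0.4309 0.1183] [0.033  0.0335 0.0096]
t 27.95 pos [ 0.5118 -0.0558  0.2284] jaw -46.9 tilt 0.06 F [-0.4  0.7 -0.6] w 92.4 q [-0.63  0.3   0.82  1.88 -0.25  1.06 -0.52]
 -> -45.0 [ -11.3  304.5 -379. ] [-1.93  0.01 -0.06]
 -> 135.0 [ -11.3  304.5 -379. ] [ 1.7807e+02 -9.0000e-02 -2.0000e-02]
```

>>> send_rows(
  rows=[
    [[-5, 20, -25, 0, 0, 0, 100], [-10, 50, -62, 0, 0, 0, 100], [-10, 80, -100, 0, 0, 0, 100], [-10, 110, -137, 0, 0, 0, 100], [-10, 140, -175, 0, 0, 0, 100], [-10, 170, -212, 0, 0, 0, 100], [-10, 200, -249, 0, 0, 0, 100], [-10, 230, -286, 0, 0, 0, 100]],
  ],
)

```text
clock: 28.75
position: [0.4835, 0.3116, 0.2368]
ee_rot: [0.639, 1.475, -0.642]
force: [0.4, -0.4, 0.1]
width: 1.0
```

```bash
python3 h.py .4755 .430 .24 -47;  python3 see.py amber_mid wrist; python3 h.py .4755 .43 .24 -47;
```

```text
t 28.75 pos [0.4835 0.3116 0.2368] jaw -46.9 tilt 0.12 F [ 0.4 -0.4  0.1] w 92.0 q [-1.17  0.4   0.71  1.72 -0.28  1.13 -1.2 ]
 -> -47.0 [ -3.3  74.9 -91.9] [ 0.05 -0.01  0.12]
 -> 133.0 [ -3.3  74.9 -91.9] [-1.7995e+02 -1.9000e-01 -1.0000e-02]
t 28.85 pos [0.4816 0.3179 0.2358] jaw -46.4 tilt 0.16 F [ 0.5 -0.4 -0. ] w 92.2 q [-1.17  0.4   0.7   1.72 -0.28  1.13 -1.2 ]
 -> -47.0 [ -4.2  72.9 -85.3] [ 0.64 -0.12  0.11]
 -> 133.0 [ -4.2  72.9 -85.3] [-1.7936e+02 -1.7000e-01 -1.9000e-01]
```

>>> send_rows(
  rows=[
    [[0, 20, -25, 0, 0, 0, 100], [0, 45, -55, 0, 0, 0, 100], [0, 65, -80, 0, 0, 0, 100], [0, 74, -91, 0, 0, 0, 100], [0, 74, -91, 0, 0, 0, 100], [0, 74, -91, 0, 0, 0, 100], [0, 74, -91, 0, 0, 0, 100], [0, 74, -91, 0, 0, 0, 100]],
  ],
)

```text
clock: 29.65
position: [0.4773, 0.4254, 0.2384]
ee_rot: [0.642, 1.474, -0.642]
force: [-0.8, 1.1, -0.5]
width: 1.003
```

```bash
python3 h.py .4755 .430 .07 -47;  python3 see.py amber_mid wrist; python3 h.py .4755 .43 .07 -47;
```

```text
t 29.65 pos [0.4773 0.4254 0.2384] jaw -47.1 tilt 0.01 F [-0.8  1.1 -0.5] w 92.3 q [-1.25  0.51  0.68  1.56 -0.33  1.2  -1.33]
 -> -47.0 [168.4   1.8  -4.6] [-0.08  0.01 -0.01]
 -> 133.0 [168.4   1.8  -4.6] [ 1.7992e+02 -1.0000e-02 -1.0000e-02]
wrist 0.72 [287. 146.  53.  68.] rgb [49. 48. 46.] [0.476  0.4311 0.1165] [0.0356 0.0351 0.0089]
wrist 0.66 [412. 328.  26.  12.] rgb [87. 86. 81.] 0 0
t 29.75 pos [0.477  0.4262 0.2384] jaw -47.0 tilt 0.02 F [0.5 0.5 0.8] w 92.0 q [-1.25  0.51  0.68  1.56 -0.33  1.2  -1.33]
 -> -47.0 [168.4   1.5  -3.8] [-0.03 -0.01 -0.02]
 -> 133.0 [168.4   1.5  -3.8] [ 1.7997e+02 -3.0000e-02  2.0000e-02]
```

>>> send_rows(
  rows=[
    [[12, 2, -4.5, 0, 0, 0, 100], [38, 2, -4.5, 0, 0, 0, 100], [66, 2, -4.5, 0, 0, 0, 100], [95, 2, -4.5, 0, 0, 0, 100], [125, 2, -4.5, 0, 0, 0, 100], [152, 2, -4.5, 0, 0, 0, 100], [168, 2, -4.5, 0, 0, 0, 100], [172, 2, -4.5, 0, 0, 0, 100]],
  ],
)

```text
clock: 30.55
position: [0.4738, 0.4311, 0.0638]
ee_rot: [0.638, 1.475, -0.643]
force: [-0.4, -0.9, 1.0]
width: 1.003
```

>>> send_rows(
  rows=[
    [[0, 0, 0, 0, 0, 0, 90], [0, 0, 0, 0, 0, 0, 80], [0, 0, 0, 0, 0, 0, 70], [0, 0, 0, 0, 0, 0, 60], [0, 0, 0, 0, 0, 0, 50], [0, 0, 0, 0, 0, 0, 42], [0, 0, 0, 0, 0, 0, 42], [0, 0, 0, 0, 0, 0, 42]],
  ],
  grip_force=40,
)

```text
clock: 31.35
position: [0.4754, 0.4319, 0.0665]
ee_rot: [0.641, 1.474, -0.64]
force: [0.4, 0.2, 4.7]
width: 0.571
```

>>> send_rows(
  rows=[
    [[0, 0, 0, 0, 0, 0, 42], [0, 0, 0, 0, 0, 0, 42], [-5, 0, 0, 0, 0, 0, 42], [-15, 0, 0, 0, 0, 0, 42], [-40, 0, 0, 0, 0, 0, 42], [-75, 0, 0, 0, 0, 0, 42], [-110, 0, 0, 0, 0, 0, 42], [-145, 0, 0, 0, 0, 0, 42]],
  ],
)

```text
clock: 32.15
position: [0.4746, 0.4314, 0.2127]
ee_rot: [0.64, 1.475, -0.641]
force: [0.7, 1.2, -2.7]
width: 0.568
```

```bash
python3 h.py .6026 .0299 .26 -47
```

```text
t 32.15 pos [0.4746 0.4314 0.2127] jaw -47.0 tilt 0.04 F [ 0.7  1.2 -2.7] w 52.3 q [-1.25  0.53  0.67  1.59 -0.35  1.15 -1.32]
 -> -47.0 [ -47.1 -180.6  380.8] [0.05 0.   0.04]
 -> 133.0 [ -47.1 -180.6  380.8] [-1.7995e+02 -6.0000e-02  0.0000e+00]
```

>>> send_rows(
  rows=[
    [[-25, 0, 0, 0, 0, 0, 42], [-45, -12, 25, 0, 0, 0, 42], [-47, -27, 57, 0, 0, 0, 42], [-47, -45, 95, 0, 0, 0, 42], [-47, -63, 133, 0, 0, 0, 42], [-47, -81, 171, 0, 0, 0, 42], [-47, -99, 209, 0, 0, 0, 42], [-47, -117, 247, 0, 0, 0, 42]],
  ],
)

```text
clock: 32.95
position: [0.558, 0.1697, 0.2585]
ee_rot: [0.64, 1.475, -0.64]
force: [-0.0, 0.6, -1.6]
width: 0.566
```

>>> send_rows(
  rows=[
    [[0, -17, 36, 0, 0, 0, 42], [0, -34, 72, 0, 0, 0, 42], [0, -50, 105, 0, 0, 0, 42], [0, -60, 126, 0, 0, 0, 42], [0, -63.5, 133.5, 0, 0, 0, 42], [10, -63.5, 133.5, 0, 0, 0, 42], [25, -63.5, 133.5, 0, 0, 0, 42], [45, -63.5, 133.5, 0, 0, 0, 42]],
  ],
)

```text
clock: 33.75
position: [0.6027, 0.033, 0.2123]
ee_rot: [0.639, 1.475, -0.637]
force: [-0.5, -0.1, -1.9]
width: 0.569
```

```bash
python3 h.py .6026 .0299 .0795 -47
```

```text
t 33.75 pos [0.6027 0.033  0.2123] jaw -46.8 tilt 0.08 F [-0.5 -0.1 -1.9] w 52.4 q [-0.63  0.48  0.73  1.69 -0.35  1.11 -0.62]
 -> -47.0 [132.8  -2.4   2.3] [ 0.2  -0.05 -0.07]
 -> 133.0 [132.8  -2.4   2.3] [-1.798e+02  1.000e-01 -8.000e-02]
```

>>> send_rows(
  rows=[
    [[8, 0, 0, 0, 0, 0, 42], [22, 0, 0, 0, 0, 0, 42], [38, 0, 0, 0, 0, 0, 42], [54, 0, 0, 0, 0, 0, 42], [68, 0, 0, 0, 0, 0, 42], [80, 0, 0, 0, 0, 0, 42], [85, 0, 0, 0, 0, 0, 42], [85, 0, 0, 0, 0, 0, 42]],
  ],
)

```text
clock: 34.55
position: [0.6026, 0.0306, 0.1274]
ee_rot: [0.64, 1.475, -0.641]
force: [-0.2, -0.6, -2.8]
width: 0.569
```

```bash
python3 h.py .6026 .0299 .0795 -47; python3 ow.py pics/ow8.png; python3 - <<'E'
from h import *
p,d=optics.get_image("scene"); cv2.imwrite("pics/scene8.png",p[:,:,::-1])
E
```

```text
t 34.55 pos [0.6026 0.0306 0.1274] jaw -46.9 tilt 0.06 F [-0.2 -0.6 -2.8] w 52.4 q [-0.59  0.56  0.67  1.78 -0.42  0.94 -0.56]
 -> -47.0 [47.9 -0.4  0.6] [ 0.06 -0.03  0.05]
 -> 133.0 [47.9 -0.4  0.6] [-1.7994e+02 -8.0000e-02 -5.0000e-02]
```

View pics/ow8.png

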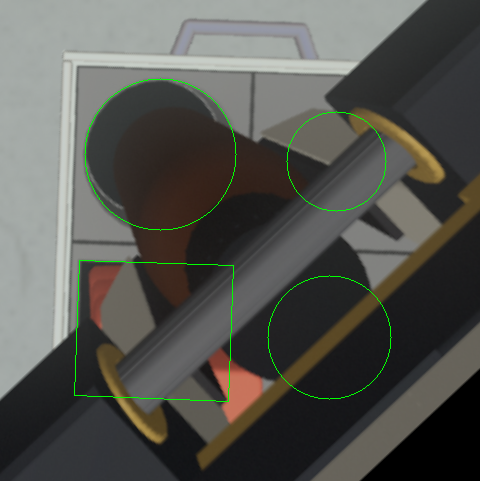

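View pics/scene8.png

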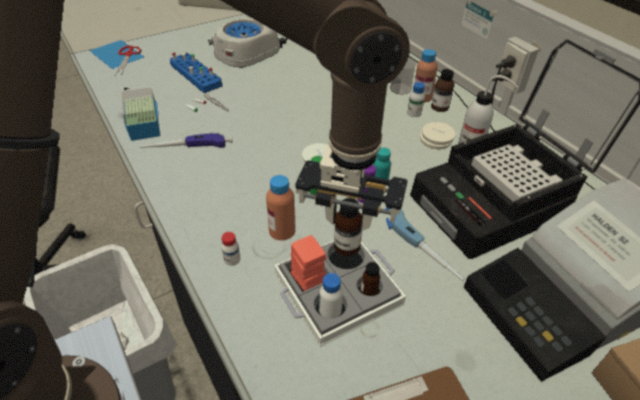

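The overlay still lies on the wide hole and the bottle is over it. Lowering now.

>>> send_rows(
  rows=[
    [[6, 0, 0.5, 0, 0, 0, 42], [14, 0, 0.5, 0, 0, 0, 42], [22, 0, 0.5, 0, 0, 0, 42], [30, 0, 0.5, 0, 0, 0, 42], [37, 0, 0.5, 0, 0, 0, 42], [42, 0, 0.5, 0, 0, 0, 42], [45.5, 0, 0.5, 0, 0, 0, 42], [47, 0, 0.5, 0, 0, 0, 42]],
  ],
)

```text
clock: 35.45
position: [0.6031, 0.0301, 0.0806]
ee_rot: [0.64, 1.475, -0.64]
force: [-0.9, 0.4, -2.1]
width: 0.566
```

```bash
python3 h.py .6026 .0299 .0795 -47
```

```text
t 35.45 pos [0.6031 0.0301 0.0806] jaw -46.9 tilt 0.02 F [-0.9  0.4 -2.1] w 52.1 q [-0.56  0.62  0.63  1.82 -0.47  0.86 -0.52]
 -> -47.0 [ 1.1 -0.5 -0.2] [ 0.06 -0.01  0.02]
 -> 133.0 [ 1.1 -0.5 -0.2] [-1.7994e+02 -3.0000e-02 -2.0000e-02]
```

>>> send_rows(
  rows=[
    [[0.5, 0, 0, 0, 0, 0, 42], [1, 0, 0, 0, 0, 0, 42], [1.3, 0, 0, 0, 0, 0, 42], [1.3, 0, 0, 0, 0, 0, 57], [1.3, 0, 0, 0, 0, 0, 62], [1.3, 0, 0, 0, 0, 0, 68], [1.3, 0, 0, 0, 0, 0, 75], [1.3, 0, 0, 0, 0, 0, 80]],
  ],
)

```text
clock: 36.25
position: [0.6034, 0.0302, 0.0799]
ee_rot: [0.64, 1.474, -0.64]
force: [-0.1, -0.5, 0.2]
width: 0.782
```

>>> send_rows(
  rows=[
    [[0, 0, 0, 0, 0, 0, 82], [-5, 0, 0, 0, 0, 0, 82], [-25, 0, 0, 0, 0, 0, 82], [-50, 0, 0, 0, 0, 0, 85], [-80, 0, 0, 0, 0, 0, 90], [-115, 0, 0, 0, 0, 0, 100], [-150, 0, 0, 0, 0, 0, 100], [-180, 0, 0, 0, 0, 0, 100]],
  ],
)

```text
clock: 37.05
position: [0.6033, 0.0298, 0.2621]
ee_rot: [0.641, 1.473, -0.64]
force: [0.5, -0.3, -0.0]
width: 0.996
```

>>> send_rows(
  rows=[
    [[0, 30, -35, 0, 0, 0, 100], [0, 60, -70, 0, 0, 0, 100], [0, 90, -105, 0, 0, 0, 100], [0, 120, -140, 0, 0, 0, 100], [0, 140, -160, 0, 0, 0, 100], [0, 150, -175, 0, 0, 0, 100], [0, 150, -175, 0, 0, 0, 100], [0, 150, -175, 0, 0, 0, 100]],
  ],
)

```text
clock: 37.85
position: [0.5935, 0.2587, 0.26]
ee_rot: [0.641, 1.473, -0.642]
force: [0.2, -0.5, 0.5]
width: 0.997
```

```bash
python3 h.py .6026 .0299 .0795 -47; python3 - <<'E'
from h import *
np.set_printoptions(precision=4,suppress=True)
PKi=dict(amber_mid="wide",blue_cap_mid="middle",vial_mid="narrow",strips_mid="square")
for n in ("scene","top"):
    p,d=optics.get_image(n); cv2.imwrite(f"pics/{n}9.png",p[:,:,::-1])
    P=cloud(n,d)
    for t,h in H.items():
        c=np.array(PK[PKi[t]])+[.0025,0] if t in PKi else np.array(dict(red_cap_mid=(.4086,.1645),media_mid=(.539,.1867))[t])
        z=h+(.013 if t in PKi else 0)
        A=P[np.hypot(*(P[:,:2]-c).T)<.035]; T=A[abs(A[:,2]-z)<.006]
        print(n,t,"top z",np.percentile(A[:,2],95).round(4),"want",round(z,3),"off mm",(((T.min(0)+T.max(0))/2)[:2]-c)*1000 if len(T) else None,len(T))
E
```

```text
t 37.85 pos [0.5935 0.2587 0.26  ] jaw -47.0 tilt 0.06 F [ 0.2 -0.5  0.5] w 91.7 q [-0.95  0.51  0.72  1.51 -0.35  1.25 -1.  ]
 -> -47.0 [ 180.7 -149.3  173.4] [-0.02  0.05  0.02]
 -> 133.0 [ 180.7 -149.3  173.4] [ 1.7998e+02  4.0000e-02 -9.0000e-02]
scene amber_mid top z 0.1332 want 0.131 off mm [ 1.8605 -2.0866] 246
scene blue_cap_mid top z 0.1111 want 0.109 off mm [ 0.1814 -1.3198] 245
scene vial_mid top z 0.0948 want 0.093 off mm [-0.0143 -1.5463] 152
scene strips_mid top z 0.1059 want 0.103 off mm [ 1.5238 -0.5984] 636
scene red_cap_mid top z 0.0758 want 0.074 off mm [-0.4611 -0.5084] 142
scene media_mid top z 0.149 want 0.148 off mm [ 0.0939 -2.1788] 223
top amber_mid top z 0.133 want 0.131 off mm [3.4488 0.7588] 156
top blue_cap_mid top z 0.1109 want 0.109 off mm [2.1974 2.465 ] 124
top vial_mid top z 0.0949 want 0.093 off mm [1.9793 1.4603] 76
top strips_mid top z 0.1062 want 0.103 off mm [2.5809 3.009 ] 387
top red_cap_mid top z 0.7369 want 0.074 off mm [0.1791 1.4939] 91
top media_mid top z 0.6929 want 0.148 off mm [0.2588 1.7965] 192
```

View pics/scene9.png

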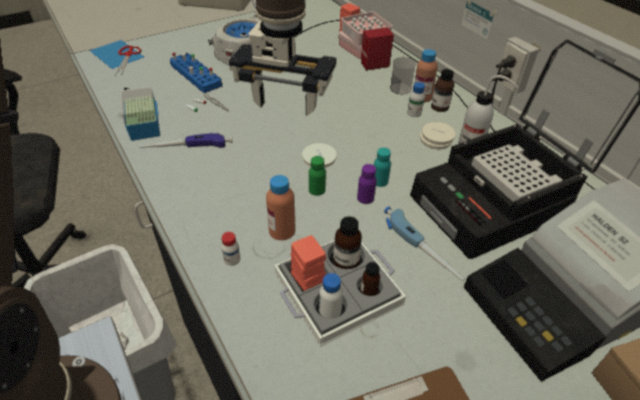

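View pics/top9.png

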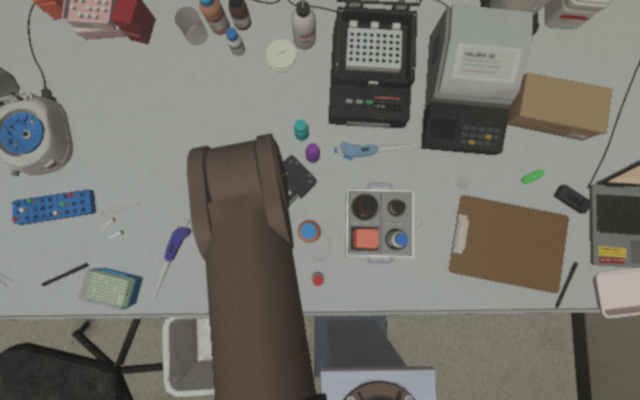

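All four items are within about 4 mm of their pocket centres and at floor height. The red-cap and tall bottles haven't moved, and the arm is clear.

```bash
python3 -c "
from cell import arm
print(arm.sign_off())"
```

```text
the job is handed in; nothing more can be done
None
```

The caddy is packed and the job is handed in. At about 38 s, the vial, strips, blue-cap bottle and large brown bottle were each standing upright in their own pockets.

**Last checks (scene and top cameras):**
- **Kit items:** all four top heights matched standing on the pocket floor to within about 2–3 mm. All were at most about 4 mm from their pocket centres.
- **Red-cap and tall bottles:** both upright and within about 2 mm of their starts.
- **Gripper:** open and clear of everything at z = 0.26 m.

**Where readings disagreed:** the wrist camera read x about 2.5–3 mm lower than the two fixed cameras, so I corrected positions to the wrist reading after the vial was placed. The scene and top cameras also differed by up to 4 mm in y. Both differences are well inside the tolerances.

**Contact forces:** the vial and strips touched the pocket floor at about 18 N and 23 N on the wrist.

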